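# Hold the core over its mould

## Robot

A 6-joint arm with a two-finger parallel gripper is mounted at the origin on the work surface. World frame = base frame: x ahead of the robot, y to its left, z up, the work surface at z = 0. Lengths are in m, angles in rad, forces in N, time in s.
With the tool pointing down it reaches from about 0.35 to 0.85 m from the base axis. Payload 8.1 kg.
Tool frame: the origin (TCP) lies midway between the tips of the shut fingers; the grasp point (between the pads) lies 19 mm behind it (robot.grip_point_offset is the distance from the TCP to the grasp point, in m); z points along the fingers, y is the line along which they close (so a half turn about z gives the same grasp; the last joint's range is limited). The gripper opens to 93 mm and grips with 3 to 60 N. Pads are 15 mm wide; open, the fingers measure 128 mm over their backs; the gripper's body (75 mm by 188 mm) begins 65 mm behind the grasp point.
Start: joints at [-1.201, 0.13, 1.488, -0, 1.523, -0.085], TCP at [0.264, -0.539, 0.219] pointing down, gripper open.
Joint ranges: [-2.96, 2.96], [-0.89, 2.26], [0.02, 2.5], [-1.34, 4.48], [0, 2.73], [-2.66, 2.66]. Speed limits (rad/s): [2.39, 2.39, 2.79, 3.14, 3.14, 3.14].

## Interface

Orientations are given as a rotation vector (axis times angle).
In Python, from plant import robot, read_camera, job gives the robot as it stands.
- The arm moves only by the shell command python3 -m inch 'ROWS' [FORCE]. ROWS is JSON, one flat list of numbers, 5 for each row, row after row: the shift along the world's x, y, z in mm, then the turn about the world's z in degrees, then the opening in per cent of the stroke, from 0 (shut) to 100 (fully open). In form: [dx, dy, dz, yaw, hand, dx, dy, dz, yaw, hand, ...]. A call has 1 to 10 rows; each row is the pose to reach, as a shift and turn from the pose commanded when the call began; what a row does not reach only later rows make up. A row lasts 1/12 s, in which the tool goes at most 41.7 mm and 7.16 degrees, less where a joint would pass 70% of its speed; a pose out of reach is approached as far as the arm can. A call with a gripper value outside its range is refused whole. The fingers move at their own pace and stop on an object; FORCE is the grip in N (left out, the last holds). Time passes only in rows, so rows that repeat a pose let the fingers close. It gives the time, the measured TCP pose, the force, the opening and the grip force at its end, in the units of the state.
- robot.read_state(): the state, without advancing time (a new reading comes with each control period).
- read_camera(name): name is "scene" or "top" or "wrist"; returns a dict with "image" (480x640x3 uint8, blue, green, red), "K" (3x3 intrinsics, pixels), "D" ([k1, k2, p1, p2, k3] as OpenCV has them; the pictures are not rectified), "extrinsics" (4x4, takes a point from world to camera coordinates); the wrist camera has in their place "mount" (4x4, takes a point from camera to tool coordinates, whose origin is the TCP and whose axes are the flange's). Camera axes: x right, y down, z forward; pixel columns grow to the right and rows downward; lengths in m; the calibration is good to about 2 mm. A picture is of the moment at which its call begins: read the wrist's pose just before it. There is no depth.
- job.close_job(): hands the job in; it is judged then, once.
The state is a dict: "t": time; "q": joint angles; "dq": joint speeds; "joint_torque": joint torques, N m; "tool_pos": TCP position; "orientation": TCP orientation; "force": force on the tool from outside, world axes, zero at the start; "wrist_torque": the same for the moment, N m; "opening": finger opening in m; "gripper_force": force on a finger pad.
Only numpy, scipy, OpenCV 4.12 (cv2) and the standard library are available. Lean on these libraries where they do the work, as an engineer would, in place of code of your own. Each camera call takes 0.05 s, during which the arm holds its last target. There are 200 camera calls.

## Task

Lift the oblong aluminium core up and off the prongs it hangs on, carry it over the splash board, and hold it still and level about a centimetre above the top face of the mould with the oblong pocket, centred on the pocket and lined up with it so that it could be lowered straight in. The core must not touch the board or either mould, the round core stays on its stand and nothing else may be knocked about. Finish while still holding the core there in the gripper; do not lower it in or let go.

Things in the scene. Friction and masses are not known exactly. Their poses are not given: they have to be found in the camera images.
- core_oblong: the core to take, 0.2 to 0.45 kg. On its z axis (mm): aluminium rectangle block 44 x 84 (x, y), z 0 to 30; steel stem 12 dia, z 30 to 95; crossbar 10 x 80 (x, y), z 95 to 105; flat wooden grip 14 x 30 (x, y), z 105 to 155. Origin: centre of the block's underside. Hangs upright by its crossbar across stand_a's two prongs (axes as the stand's), underside 75 above the table
- core_oblong_grip (a point): point in the middle of the oblong core's wooden grip, on its z axis, 132 mm above its underside; axes as the core's. Grip the wood here, from above; the grip is 14 mm thick along x, 30 mm wide along y
- core_round: the other core, to be left hanging on stand_b: the same as core_oblong except that its aluminium block is a disc, 68 mm dia. Origin: centre of its underside
- stand_a: fixed stand of core_oblong (mm). Origin: on the table; the core hangs at x = -6 to 16; -x is the open front. Two level prongs, 10 dia, at y = -26 and 26, upper side at z 170, run from two posts at x = 55 to upturned tips at x = -28 to -39, tops at z 185. To unhook: lift the core 20 to 50 (more jams its block under the prongs), draw it 100 or more along -x, then raise it
- stand_b: fixed steel stand on which core_round hangs, the same as stand_a; the two stands may change places
- mould_oblong: the target: cream rubber mould fixed to the table, 110 x 150 x 50 mm (x, y, z), origin at the centre of its underside, top face at z 50. In the middle of the top an open rectangular pocket 68 x 108 mm (x, y), 30 mm deep: the oblong core would fit with 12 mm to spare all round, core x along mould x, either way round
- mould_round: the other mould, the same block (110 x 150 x 50 mm, fixed) but with a round pocket 86 mm dia; origin at the centre of its underside. The two moulds may change places
- splash_board: low upright plywood board fixed between the stands and the moulds, 500 x 8 mm (x, y), top edge 100 mm above the table, two steel feet 50 mm wide; origin on the table under its middle
- mixing_cup: white plastic mixing cup, 68 dia x 80 high, origin at the centre of its underside; a bystander, loose, between the stands and the splash board (mm)
- spray_can: aluminium spray can, 58 dia x 170 high, origin at the centre of its underside; a bystander, loose, beyond the stands, by the far end of the splash board (mm)
- pigment_jar: glass jar, 60 dia x 75 high, origin at the centre of its underside; a bystander, loose, near the far end of the splash board (mm)
- tape_roll: roll of tape lying flat, 90 dia x 25 high, origin at the centre of its underside; a bystander, loose, on the right (mm)
- brush: brush lying on the table between the robot and the stands, under 40 high; a bystander, loose (mm)
- screwdriver: screwdriver lying on the table at the right, under 40 high; a bystander, loose (mm)
There are look-alikes about, which are no part of the job. What is shaped like the stand_a but green is not meant.

How it is judged:
By the outcome, as a careful person would: the job done as asked, in the order asked, and still so for the second after the job is handed in, while the arm keeps its last pose, push and grip.
It also fails if it takes over 42 s, if anything falls off the work surface, if the arm or the gripper's body presses on something with over 40 N, if the wrist force passes 120 N, or if a joint passes its speed limit or range.

## Working session

There is one attempt and no reset: what is moved stays moved. The work goes in short steps, Python scripts to look and compute and a shell command to move; the robot and the scene stay as the last step left them, time stands still between calls to the robot, and variables do not carry over. Pictures are saved under pics/ and viewed, at most 10 in all, crops included, and the job is handed in when it is done.

```bash
mkdir -p pics; ls
python3 - <<'E'
from plant import robot, read_camera
import cv2,numpy as np
for n in("scene","top"):
    c=read_camera(n);cv2.imwrite(f"pics/{n}0.png",c["image"])
    np.savez(f"{n}.npz",K=c["K"],D=c["D"],E=c["extrinsics"])
    print(n,np.array(c["K"]).round(1).tolist(),np.array(c["extrinsics"]).round(3).tolist())
s=robot.read_state();print(s["t"],s["tool_pos"],s["orientation"],s["opening"])
E
```

```text
pics
scene [[452.2, 0.0, 324.8], [0.0, 452.2, 239.1], [0.0, 0.0, 1.0]] [[-0.069, 0.998, -0.015, 0.061], [0.856, 0.051, -0.515, -0.359], [-0.513, -0.048, -0.857, 1.751], [0.0, 0.0, 0.0, 1.0]]
top [[568.6, 0.0, 310.6], [0.0, 568.6, 241.8], [0.0, 0.0, 1.0]] [[-0.027, -1.0, -0.009, 0.024], [-0.994, 0.028, -0.108, 0.529], [0.108, 0.006, -0.994, 1.474], [0.0, 0.0, 0.0, 1.0]]
0.1 [ 0.26340034 -0.53853603  0.21773614] [-3.05918095e+00 -7.07962517e-01  3.86273848e-04] 0.09273299058946408
```

View pics/scene0.png

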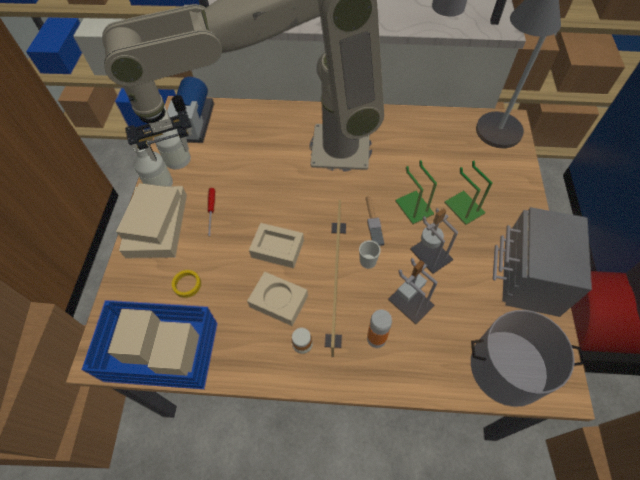

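View pics/top0.png

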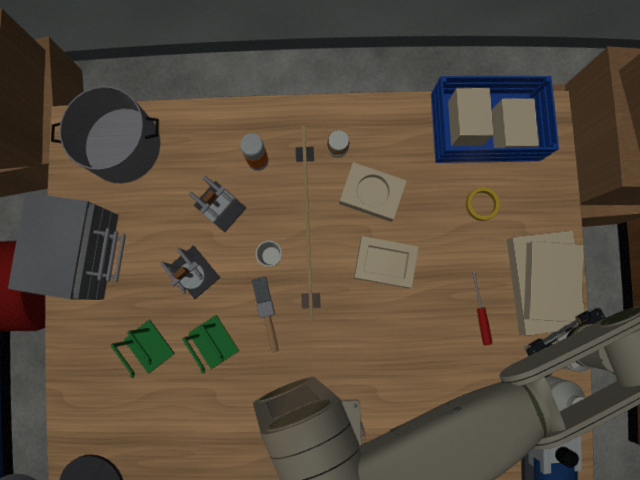

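The oblong mould is at about (387,262) in the top view. The two grey stands are at about (218,205) and (190,272), so I'll enlarge those areas.

Run:
```python
import cv2,numpy as np
def crop(n,x,y,w,h,k,o):
    i=cv2.imread(f"pics/{n}0.png")[y:y+h,x:x+w]
    i=cv2.resize(i,None,fx=k,fy=k,interpolation=cv2.INTER_CUBIC)
    for g in range(0,w,10): cv2.putText(i,str(x+g),(g*k,8),0,.3,(0,0,255),1) if g%20==0 else 0; cv2.line(i,(g*k,0),(g*k,4),(0,0,255),1)
    for g in range(0,h,10): cv2.putText(i,str(y+g),(0,g*k+4),0,.3,(0,0,255),1)
    cv2.imwrite(o,i)
crop("top",155,170,100,75,8,"pics/ta1.png")
crop("scene",380,200,100,75,8,"pics/sb.png")
crop("scene",375,255,80,70,8,"pics/sa.png")
crop("top",345,228,80,70,8,"pics/m.png")
crop("scene",240,215,75,60,8,"pics/ms.png")
```

```text
(no output)
```

View pics/ta1.png

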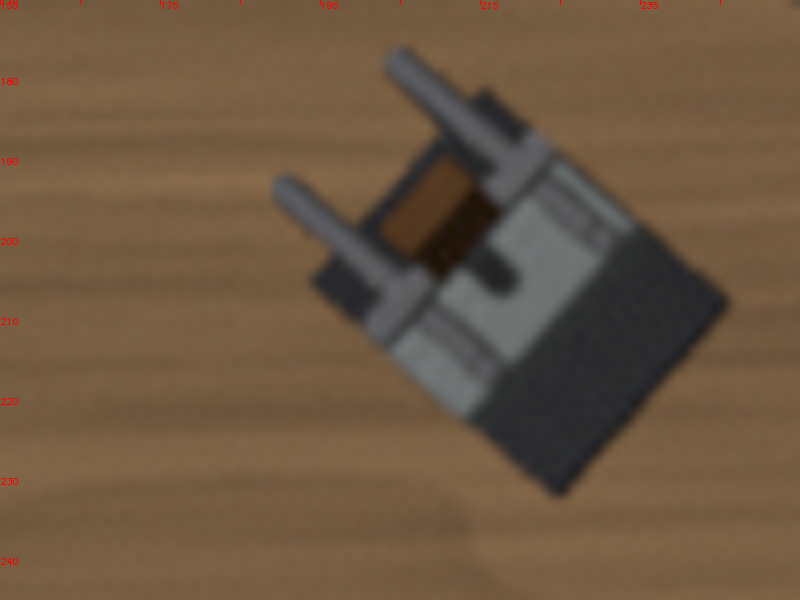

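View pics/sa.png

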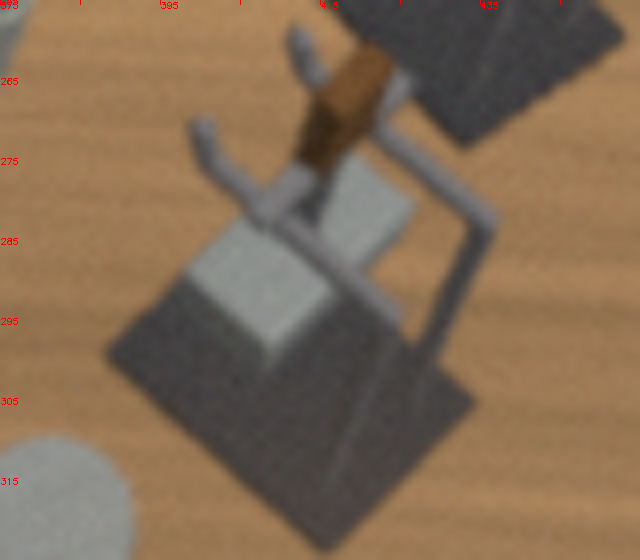

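View pics/m.png

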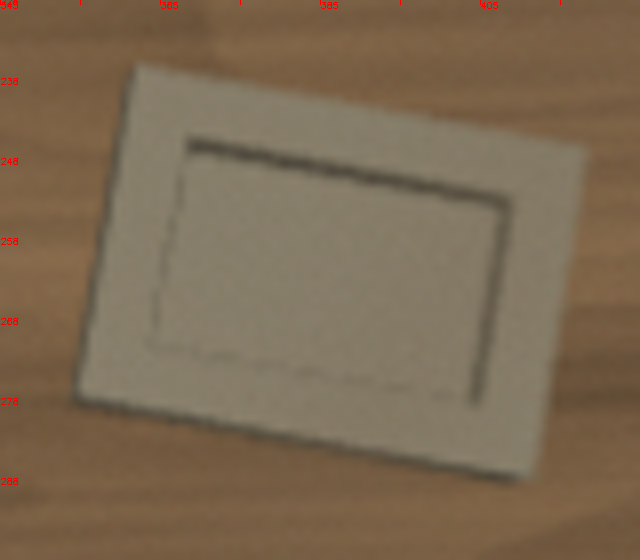

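```bash
cat > geo.py <<'E'
import numpy as np,cv2
C={n:np.load(n+".npz") for n in("top","scene")}
def ray(n,p):
    c=C[n];u=cv2.undistortPoints(np.array([[p]],float),c["K"],c["D"])[0,0]
    R,t=c["E"][:3,:3],c["E"][:3,3];return -R.T@t,R.T@np.array([*u,1])
def at(n,p,z):
    o,d=ray(n,p);return o+d*(z-o[2])/d[2]
E
python3 - <<'E'
from geo import *
from plant import robot
from scipy.spatial.transform import Rotation as Rn
T=lambda x,y:(155+x/8,170+y/8)
S=lambda x,y:(375+x/8,255+y/8)
M=lambda x,y:(345+x/8,228+y/8)
pr=lambda l,v:print(l,(np.array(v)*1000).round(0))
pr("griptop T",at("top",T(428,203),.230));pr("griptop S",at("scene",S(358,75),.230))
for p in [(445,152),(478,185),(378,222)]:pr(" gT",at("top",T(*p),.230))
for p in [(186,270),(270,350),(415,205)]:pr("block S",at("scene",S(*p),.105))
for p in [(635,232),(465,418)]:pr("block T",at("top",T(*p),.105))
for p in [(398,58),(285,188)]:pr("postprong T",at("top",T(*p),.165))
for p in [(490,222)]:pr("post S",at("scene",S(*p),.165))
for p in [(298,32),(203,125)]:pr("tips S",at("scene",S(*p),.183))
m=[at("top",M(*p),.05) for p in [(188,142),(510,198),(475,400),(152,345)]]
for p in m:pr("pocket",p)
pr("pocket c",np.mean(m,0))
for n,p in(("top",(268,253)),("top",(262,290)),("top",(304,130)),("top",(311,318)),("top",(254,150))):pr("cup,brush,board,board,can",at(n,p,.08))
for p in [(304,128),(311,318)]:pr("board",at("top",p,.1))
s=robot.read_state();print(Rn.from_rotvec(s["orientation"]).as_matrix().round(3))
E
```

```text
griptop T [623. 243. 230.]
griptop S [623. 242. 230.]
 gT [638. 238. 230.]
 gT [628. 228. 230.]
 gT [618. 257. 230.]
block S [640. 200. 105.]
block S [670. 230. 105.]
block S [609. 284. 105.]
block T [636. 200. 105.]
block T [578. 254. 105.]
postprong T [681. 264. 165.]
postprong T [642. 299. 165.]
post S [643. 298. 165.]
tips S [581. 231. 183.]
tips S [621. 196. 183.]
pocket [ 513. -141.   50.]
pocket [ 492. -246.   50.]
pocket [ 426. -231.   50.]
pocket [ 447. -127.   50.]
pocket c [ 469. -186.   50.]
cup,brush,board,board,can [499. 119.  80.]
cup,brush,board,board,can [405. 136.  80.]
cup,brush,board,board,can [820.  19.  80.]
cup,brush,board,board,can [331.  13.  80.]
cup,brush,board,board,can [770. 151.  80.]
board [819.  18. 100.]
board [331.  13. 100.]
[[ 0.898  0.439 -0.001]
 [ 0.439 -0.898  0.001]
 [ 0.    -0.002 -1.   ]]
```

The two views agree. The core's grip axis is at (623, 243) with yaw about 48°. The pocket centre is at (469, -186), with the mould's x axis at about -12°. Next I raise the hand and approach.

```bash
python3 -m inch '[0,0,40,0,100, 0,0,80,0,100, 8,18,102,3,100, 24,54,102,8,100, 40,90,102,13,100, 56,125,102,18,100, 72,160,102,23,100, 88,195,102,28,100, 104,230,102,33,100, 120,265,102,38,100]' 20
python3 -m inch '[16,35,0,5,100, 32,70,0,10,100, 48,105,0,15,100, 64,140,0,20,100, 80,175,0,25,100, 96,210,0,30,100, 112,245,0,36,100, 128,280,0,42,100, 144,315,0,48,100, 160,350,0,54,100]'
python3 -m inch '[16,35,0,5,100, 32,70,0,10,100, 48,105,0,15,100, 64,138,0,20,100, 76,160,0,20,100, 80,166,0,20,100, 80,166,0,20,100, 80,166,0,20,100]'
```

```text
t: 0.93
tool_pos: [0.3838, -0.2721, 0.3203]
orientation: [-2.66, -1.671, 0.0]
force: [1.5, -0.5, 0.4]
opening: 0.0935
gripper_force: 0.0
t: 1.77
tool_pos: [0.5438, 0.078, 0.3202]
orientation: [-1.609, -2.698, 0.001]
force: [-0.7, -0.9, 0.1]
opening: 0.093
gripper_force: 0.0
t: 2.43
tool_pos: [0.6233, 0.2414, 0.3199]
orientation: [-1.124, -2.933, 0.002]
force: [0.0, 0.3, -0.4]
opening: 0.0932
gripper_force: 0.0
```

Run:
```python
from plant import robot, read_camera
import cv2,numpy as np
from scipy.spatial.transform import Rotation as Rn
s=robot.read_state();c=read_camera("wrist");i=c["image"].copy()
R=Rn.from_rotvec(s["orientation"]).as_matrix();print(s["t"],s["tool_pos"],R.round(3).tolist(),s["q"])
T=np.eye(4);T[:3,:3]=R;T[:3,3]=s["tool_pos"]
E=np.linalg.inv(T@np.array(c["mount"]));np.savez("wrist.npz",K=c["K"],D=c["D"],E=E)
a=np.radians(48);ux=np.array([np.cos(a),np.sin(a)]);uy=np.array([-ux[1],ux[0]])
pts=[[*(np.array([.623,.243])+sx*.007*ux+sy*.015*uy),.23] for sx,sy in((1,1),(1,-1),(-1,-1),(-1,1))]
p=cv2.projectPoints(np.array(pts),cv2.Rodrigues(E[:3,:3])[0],E[:3,3],np.array(c["K"]),np.array(c["D"]))[0].reshape(-1,2)
print(p.round(0).tolist())
cv2.imwrite("pics/w1raw.png",i);cv2.polylines(i,[p.astype(np.int32)],True,(0,255,0),1);cv2.imwrite("pics/w1.png",i)
```

```text
2.4333 [0.62334153 0.2414356  0.31990248] [[-0.744, 0.669, -0.001], [0.669, 0.744, -0.001], [0.0, -0.002, -1.0]] [ 2.93131120e-01  3.05240362e-01  1.10579462e+00 -4.78850483e-04
  1.73204036e+00 -5.45548027e-01]
[[335.0, 223.0], [335.0, 260.0], [317.0, 260.0], [317.0, 223.0]]
```

View pics/w1.png

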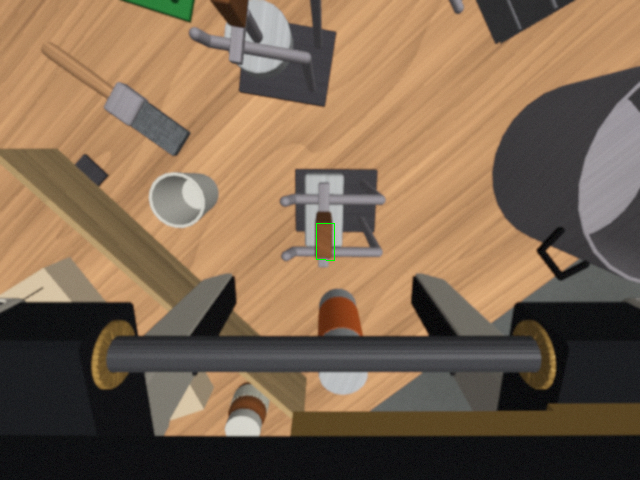

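The projected grip outline sits right on the wooden grip in the wrist view, at x 317–335 and y 223–260. Next I descend and close.

```bash
python3 -m inch '[0,1,-25,0,100, 0,1,-50,0,100, 0,1,-75,0,100, 0,1,-95,0,100, 0,1,-110,0,100, 0,1,-120,0,100, 0,1,-127,0,100, 0,1,-132,0,100, 0,1,-132,0,100, 0,1,-132,0,100]' 35
python3 -m inch '[0,0,0,0,50, 0,0,0,0,20, 0,0,0,0,0, 0,0,0,0,0, 0,0,0,0,0, 0,0,0,0,0, 0,0,0,0,0, 0,0,0,0,0, 0,0,0,0,0, 0,0,0,0,0]' 35
```

```text
t: 3.32
tool_pos: [0.624, 0.2429, 0.1896]
orientation: [1.124, 2.932, 0.001]
force: [-0.0, -0.1, 0.6]
opening: 0.0932
gripper_force: 0.0
t: 4.15
tool_pos: [0.6236, 0.243, 0.1886]
orientation: [-1.124, -2.933, 0.0]
force: [0.6, 0.6, 0.1]
opening: 0.0309
gripper_force: 0.0
```

```bash
python3 -m inch '[0,0,0,0,0, 0,0,0,0,0, 0,0,0,0,0, 0,0,0,0,0, 0,0,0,0,0, 0,0,0,0,0, 0,0,0,0,0, 0,0,0,0,0]' 40
python3 -m inch '[0,0,4,0,0, 0,0,10,0,0, 0,0,17,0,0, 0,0,24,0,0, 0,0,30,0,0, 0,0,34,0,0, 0,0,35,0,0, 0,0,35,0,0, 0,0,35,0,0]'
```

```text
t: 4.82
tool_pos: [0.6236, 0.243, 0.1886]
orientation: [-1.124, -2.933, 0.0]
force: [0.4, -0.6, 1.0]
opening: 0.0136
gripper_force: 40.0
t: 5.57
tool_pos: [0.6235, 0.243, 0.2234]
orientation: [-1.124, -2.933, 0.0]
force: [-0.5, 0.3, -2.6]
opening: 0.0135
gripper_force: 40.0
```

The core is held and lifted, with the wrist force showing its weight. Next I draw it out along the stand's -x.

```bash
python3 -m inch '[-4,-4,0,0,0, -11,-12,0,0,0, -20,-22,0,0,0, -30,-33,0,0,0, -40,-44,0,0,0, -50,-56,0,0,0, -60,-67,0,0,0, -70,-78,0,0,0, -78,-87,0,0,0, -80,-89,0,0,0]'
python3 -m inch '[0,0,4,0,0, 0,0,12,0,0, 0,0,25,0,0, 0,0,40,0,0, 0,0,55,0,0, 0,0,66,0,0, 0,0,70,0,0, 0,0,70,0,0]'
python3 - <<'E'
from plant import robot, read_camera
import cv2
i=read_camera("scene")["image"][170:320,270:470];cv2.imwrite("pics/s2.png",cv2.resize(i,None,fx=4,fy=4,interpolation=cv2.INTER_CUBIC))
E
```

```text
t: 6.4
tool_pos: [0.5422, 0.1526, 0.2232]
orientation: [-1.125, -2.932, 0.002]
force: [-0.7, 0.1, -2.2]
opening: 0.0141
gripper_force: 40.0
t: 7.07
tool_pos: [0.5446, 0.1544, 0.2957]
orientation: [1.123, 2.931, 0.003]
force: [-0.1, -0.4, -2.9]
opening: 0.0135
gripper_force: 40.0
```

View pics/s2.png

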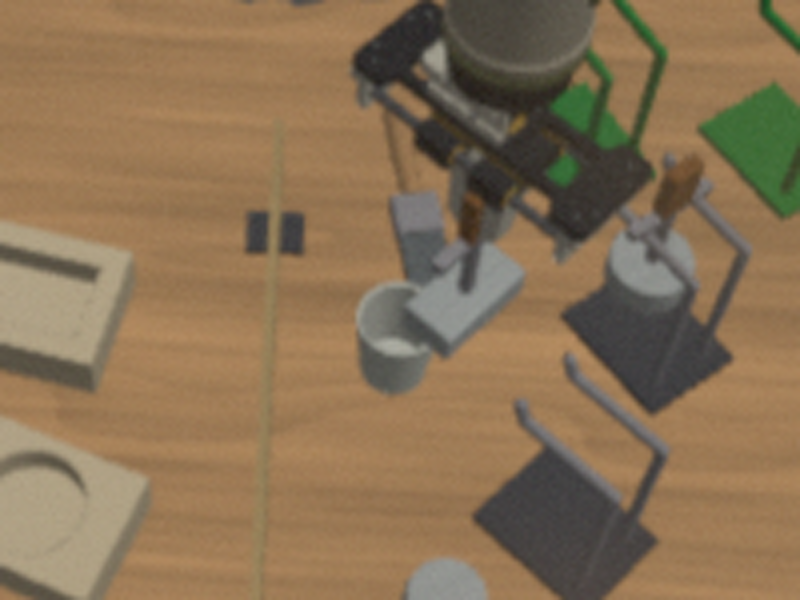

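The core is off the stand and held level; the stand and cup are undisturbed. Next I carry it over the board while turning.

```bash
python3 -m inch '[-2,-8,0,-2,0, -5,-24,0,-5,0, -10,-46,0,-9,0, -15,-70,0,-13,0, -21,-95,0,-17,0, -26,-120,0,-21,0, -32,-145,0,-25.5,0, -37,-170,0,-30,0, -43,-195,0,-34.5,0, -48,-220,0,-39,0]'
python3 -m inch '[-6,-25,0,-4.5,0, -11,-50,0,-9,0, -17,-75,0,-13.5,0, -21,-95,0,-17,0, -25,-110,0,-19.5,0, -27,-119,0,-20.7,0, -27,-120,0,-20.7,0, -27,-120,-5,-20.7,0, -27,-120,-15,-20.7,0, -27,-120,-30,-20.7,0]'
python3 -m inch '[0,0,-15,0,0, 0,0,-30,0,0, 0,0,-40,0,0, 0,0,-45,0,0, 0,0,-45,0,0, 0,0,-45,0,0, 0,0,-45,0,0]'
cat > chk.py <<'E'
from plant import robot, read_camera
import cv2,numpy as np
from geo import *
from scipy.spatial.transform import Rotation as Rn
s=robot.read_state();R=Rn.from_rotvec(s["orientation"]).as_matrix();print(s["t"],s["tool_pos"].round(4),R.round(3).tolist(),np.degrees(np.arctan2(R[1,1],R[0,1])))
for n,(x,y,w,h) in {"top":(335,215,100,75),"scene":(235,200,80,75)}.items():
    i=read_camera(n)["image"];cv2.imwrite(f"pics/{n}3.png",i)
    i=cv2.resize(i[y:y+h,x:x+w],None,fx=8,fy=8,interpolation=cv2.INTER_CUBIC);cv2.imwrite(f"pics/{n}3c.png",i)
E
python3 chk.py
```

```text
t: 7.95
tool_pos: [0.4942, -0.0675, 0.2924]
orientation: [-2.045, -2.383, 0.002]
force: [0.3, -0.3, -1.9]
opening: 0.0141
gripper_force: 40.0
t: 8.78
tool_pos: [0.4694, -0.1853, 0.2638]
orientation: [2.432, 1.986, 0.002]
force: [0.1, -0.2, -3.1]
opening: 0.0137
gripper_force: 40.0
t: 9.37
tool_pos: [0.4691, -0.1861, 0.2196]
orientation: [2.434, 1.984, 0.001]
force: [1.7, -0.6, -2.7]
opening: 0.0138
gripper_force: 40.0
9.3667 [ 0.4691 -0.1861  0.2196] [[0.201, 0.979, 0.001], [0.98, -0.201, -0.001], [-0.0, 0.001, -1.0]] -11.621280826481259
```

View pics/scene3c.png

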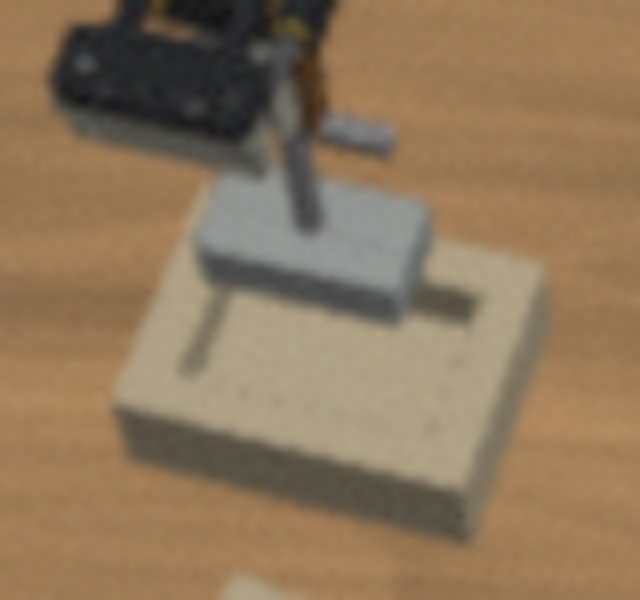

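The core hangs above the pocket, roughly aligned: block top corners (195,248), (405,285), (430,205) in the crop; mould corners (545,265), (470,488), (118,405). I'll quantify that.

Run:
```python
from geo import *
S=lambda x,y:(235+x/8,200+y/8)
pr=lambda l,v:print(l,(np.array(v)*1000).round(1))
b=[at("scene",S(*p),.1366) for p in [(195,246),(405,283),(432,205),(220,173)]]
for p in b:pr("block",p)
pr("c",np.mean(b,0)); pr("c diag",(b[0]+b[2])/2)
m=[at("scene",S(*p),.05) for p in [(547,263),(470,488),(116,405)]]
for p in m:pr("mould",p)
pr("c",(m[0]+m[2])/2)
M=lambda x,y:(345+x/8,228+y/8)
t=[at("top",M(*p),.05) for p in [(135,65),(587,148),(535,476),(80,393)]]
for p in t:pr("mouldT",p)
pr("c",np.mean(t,0))
a=lambda u,v:print(np.degrees(np.arctan2(*(v-u)[1::-1])).round(1))
print("block y");a(b[0],b[1]);a(b[3],b[2]);print("mould x,y");a(m[0],m[1]);a(m[2],m[1]);print("top");a(t[1],t[0]);a(t[2],t[3]);a(t[3],t[0]);a(t[2],t[1])
```

```text
block [ 484.8 -228.5  136.6]
block [ 496.6 -145.5  136.6]
block [ 460.7 -139.1  136.6]
block [ 450.8 -223.6  136.6]
c [ 473.2 -184.2  136.6]
c diag [ 472.7 -183.8  136.6]
mould [ 431.2 -101.8   50. ]
mould [ 537.8 -122.6   50. ]
mould [ 508.8 -269.4   50. ]
c [ 470.  -185.6   50. ]
mouldT [ 538.6 -124.8   50. ]
mouldT [ 507.2 -271.7   50. ]
mouldT [ 400.9 -249.9   50. ]
mouldT [ 432.2 -103.1   50. ]
c [ 469.8 -187.4   50. ]
block y
81.9
83.3
mould x,y
-11.0
78.8
top
77.9
78.0
-11.5
-11.6
```

View pics/top3c.png

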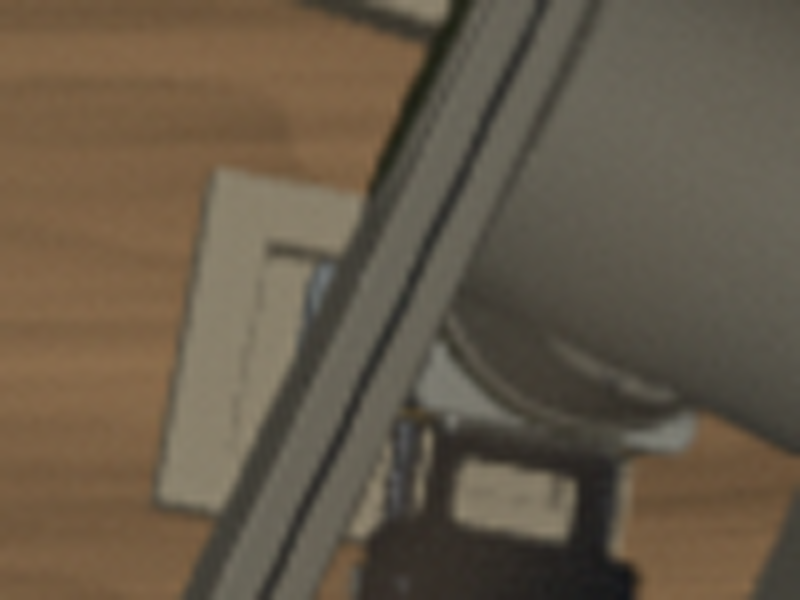

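```bash
cat > model.py <<'E'
from plant import robot, read_camera
import cv2,numpy as np
from scipy.spatial.transform import Rotation as Rn
def grab(n):
    s=robot.read_state();c=read_camera(n);c={k:np.array(v) for k,v in c.items()}
    if n=="wrist":
        T=np.eye(4);T[:3,:3]=Rn.from_rotvec(s["orientation"]).as_matrix();T[:3,3]=s["tool_pos"];c["extrinsics"]=np.linalg.inv(T@c["mount"])
    return s,c
def proj(c,P):
    E=c["extrinsics"];return cv2.projectPoints(np.array(P,float),cv2.Rodrigues(E[:3,:3])[0],E[:3,3],c["K"],c["D"])[0].reshape(-1,2)
def box(x,y,z0,z1,yaw,lx,ly):
    a=np.radians(yaw);u=np.array([np.cos(a),np.sin(a)]);v=np.array([-u[1],u[0]])
    return np.array([[*(np.array([x,y])+i*lx/2*u+j*ly/2*v),z] for z in(z0,z1) for i,j in((1,1),(1,-1),(-1,-1),(-1,1))])
E
python3 - <<'E'
from model import *
for n in("wrist","scene"):
    s,c=grab(n);x,y,z=s["tool_pos"];z0=z+.019-.132
    np.savez(n+"3.npz",**c)
    print(n,"block",proj(c,box(x,y,z0,z0+.03,-11.6,.044,.084)).round().tolist())
    print("mould",proj(c,box(.4695,-.1865,0,.05,-11.6,.11,.15))[4:].round().tolist())
    print("pocket",proj(c,box(.4695,-.1865,.02,.05,-11.6,.068,.108))[4:].round().tolist())
    i=c["image"].astype(int);m=((i[...,0]-i[...,2])>0)&(i.sum(2)>300)
    k,lab,st,ce=cv2.connectedComponentsWithStats(m.astype(np.uint8))
    for q in range(1,k):
        if st[q,4]>250:print(st[q],ce[q].round())
E
```

```text
wrist block [[351.0, 185.0], [349.0, 281.0], [299.0, 281.0], [297.0, 185.0], [354.0, 189.0], [352.0, 295.0], [297.0, 295.0], [294.0, 189.0]]
mould [[382.0, 144.0], [376.0, 289.0], [273.0, 289.0], [267.0, 144.0]]
pocket [[359.0, 167.0], [356.0, 271.0], [292.0, 271.0], [289.0, 167.0]]
[ 296  187   55   86 3026] [323. 224.]
scene block [[285.0, 241.0], [260.0, 235.0], [264.0, 224.0], [289.0, 229.0], [284.0, 236.0], [258.0, 230.0], [263.0, 219.0], [289.0, 224.0]]
mould [[293.0, 261.0], [249.0, 250.0], [261.0, 223.0], [303.0, 233.0]]
pocket [[289.0, 254.0], [257.0, 247.0], [264.0, 229.0], [295.0, 237.0]]
```

Wrist view shows the block and mould clearly by projection. I'll make one composite with the model overlays.

Run:
```python
from model import *
s=robot.read_state();x,y,z=s["tool_pos"];z0=z+.019-.132
c=dict(np.load("wrist3.npz"))
X,Y,W,H,k=260,135,130,165,3.6
out=[]
raw=cv2.resize(c["image"][Y:Y+H,X:X+W],None,fx=3,fy=3.6,interpolation=cv2.INTER_CUBIC)
ov=raw.copy()
f=lambda P:((proj(c,P)-[X,Y]+.5)*[3,3.6]).astype(np.int32)
b=f(box(x,y,z0,z0+.03,-11.6,.044,.084));cv2.polylines(ov,[b[:4]],True,(0,0,255),1);cv2.polylines(ov,[b[4:]],True,(0,255,0),1)
cv2.polylines(ov,[f(box(.4695,-.1865,0,.05,-11.6,.11,.15))[4:]],True,(255,0,0),1)
cv2.polylines(ov,[f(box(.4695,-.1865,0,.05,-11.6,.068,.108))[4:]],True,(255,0,255),1)
cv2.imwrite("pics/w3.png",np.hstack([raw,ov])); print(np.hstack([raw,ov]).shape)
```

```text
(594, 780, 3)
```

View pics/w3.png

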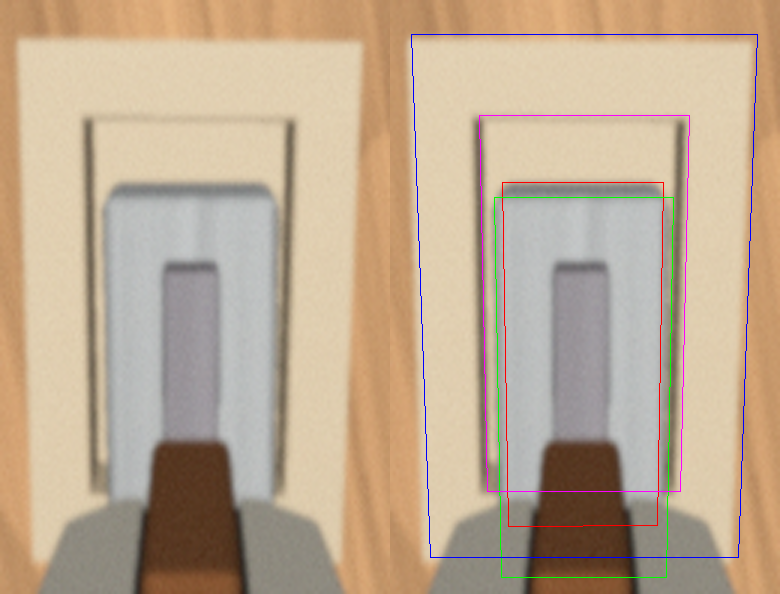

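The raw wrist view shows block and mould concentric and parallel to within about 2 mm. The mould sits about 1.4 mm left of and 1.4 mm below my model, and the block looks slightly narrower than expected. I'll check the core's tilt with a fit of the readings: block sides, crossbar end and block end.

Run:
```python
from model import *
from scipy.optimize import least_squares
s=robot.read_state();c=dict(np.load("wrist3.npz"));sc=dict(np.load("scene3.npz"))
W=lambda x,y:(260+x/3-.5,135+y/3.6-.5)
a=np.radians(-11.6);R0=Rn.from_euler("z",a)
G=s["tool_pos"]+[0,0,.019]
def core(p,P):  # p: dx,dy,dz mm ; roll about core x, pitch about y, yaw deg
    R=R0*Rn.from_euler("xyz",p[3:6],degrees=True)
    return R.apply(np.array(P)/1000-[0,0,.132])+G+np.array(p[:3])/1000
# model points and measured wrist px; crossbar top end corners (x±5,y40,z105), block end top edge and bottom edge
P=[(-5,40,105),(5,40,105),(0,40,95),(0,42,30),(0,42,0),(-22,36,30),(22,36,30),(-22,-10,30),(22,-10,30)]
m=np.array([W(164,270),W(218,270),W(191,262),W(191,196),W(191,184),W(106,225),W(276,225),W(107.5,400),W(276,400)])
n=proj(c,core(np.zeros(6),P));print("resid at nominal px\n",(m-n).round(1).tolist())
use=np.array([[1,1],[1,1],[0,1],[0,1],[0,1],[1,0],[1,0],[1,0],[1,0]])
f=lambda p:np.r_[((proj(c,core(p,P))-m)*use).ravel(),np.array(p)/[3,3,3,4,4,4]*.3]
r=least_squares(f,np.zeros(6));print("fit",r.x.round(2),"rms",np.sqrt((r.fun**2).mean()).round(2))
print(((m-proj(c,core(r.x,P)))*use).round(1).tolist())
Pb=[(-5,40,105)]
b=[(22,-42,30),(22,42,30),(-22,42,30),(22,-42,0),(22,42,0)]
print("scene nominal",proj(sc,core(np.zeros(6),b)).round(1).tolist());print("scene fit",proj(sc,core(r.x,b)).round(1).tolist())
print("scene meas",[(235+x/8-.5,200+y/8-.5) for x,y in((195,246),(405,283),(432,205),(210,285),(400,322))])
# mould in wrist
mm=np.array([W(17,40),W(362,42),W(85,119),W(295,119),W(95,492),W(281,492)])
Q=lambda p:np.vstack([box(.4695+p[0]/1e3,-.1865+p[1]/1e3,0,.05,-11.6+p[2],.11,.15)[[7,4]],box(.4695+p[0]/1e3,-.1865+p[1]/1e3,0,.05,-11.6+p[2],.068,.108)[[7,4,6,5]]])
r2=least_squares(lambda p:(proj(c,Q(p))-mm).ravel(),np.zeros(3));print("mould",np.add([469.5,-186.5,-11.6],r2.x),"res",r2.fun.round(1))
u=np.array([[-22,42,0],[22,42,0],[22,-42,0],[-22,-42,0]]);print("core underside",(core(r.x,[(0,0,0)])*1e3).round(1), (core(np.zeros(6),[(0,0,0)])*1e3).round(1))
```

```text
resid at nominal px
 [[-1.1, -1.2], [-2.2, -1.2], [-1.5, -0.1], [-1.0, -0.5], [-0.8, 0.6], [0.4, -0.6], [-2.4, -0.6], [-0.4, -11.2], [-1.0, -11.2]]
fit [-0.84 -0.53 -6.85 -0.11 -0.09  0.24] rms 0.33
[[0.2, -0.2], [-0.2, -0.2], [0.0, 0.7], [0.0, -0.6], [0.0, 0.3], [0.6, -0.0], [-0.6, -0.0], [-0.4, -0.0], [0.4, -0.0]]
scene nominal [[258.5, 230.0], [284.3, 236.0], [288.7, 224.3], [259.8, 235.1], [285.1, 241.0]]
scene fit [[258.6, 231.0], [284.3, 236.9], [288.6, 225.3], [259.9, 236.0], [285.1, 241.9]]
scene meas [(258.875, 230.25), (285.125, 234.875), (288.5, 225.125), (260.75, 235.125), (284.5, 239.75)]
mould [ 467.48484048 -187.1488988   -11.85018961] res [ 0.1 -0.6  0.1 -0.7 -0.1 -0.1 -0.2  0.2 -1.1  0.7  1.3  0.9]
core underside [[ 468.3 -187.    99.6]] [[ 469.  -186.2  106.4]]
```

Tilt is about 0, the core is centred to about 1 mm and yaw is within 0.5°. I'll lower 45 mm with a 1 mm correction and let it settle.

```bash
python3 -m inch '[-1,0,-6,-0.2,0, -1,0,-14,-0.2,0, -1,0,-22,-0.2,0, -1,0,-30,-0.2,0, -1,0,-37,-0.2,0, -1,0,-42,-0.2,0, -1,0,-45,-0.2,0, -1,0,-45,-0.2,0, -1,0,-45,-0.2,0, -1,0,-45,-0.2,0]'
python3 -m inch '[0,0,0,0,0, 0,0,0,0,0, 0,0,0,0,0, 0,0,0,0,0, 0,0,0,0,0, 0,0,0,0,0, 0,0,0,0,0, 0,0,0,0,0]'
python3 - <<'E'
from model import *
# sub-pixel block/pocket edges in the wrist picture, straight from gradients
s,c=grab("wrist");np.savez("wrist4.npz",**c);cv2.imwrite("pics/w4.png",c["image"])
i=c["image"].astype(int)
x,y,z=s["tool_pos"];print(s["tool_pos"],z+.019-.1326)
m=((i[...,0]-i[...,2])>-5)&(i.sum(2)>300)
for r in range(150,300,12):
    w=np.where(m[r,270:380])[0];print(r,(w.min()+270,w.max()+270,len(w)) if len(w) else None, end=' ')
col=i[:,300:345].mean(1).sum(1)if 0 else (i[:,312:335,0]-i[:,312:335,2]).mean(1);print("\nblue-red rows 140-230",col[140:230].astype(int).tolist())
for n,B in(("block",box(x,y,z-.1136,z-.0836,-11.8,.044,.084)),("pocket",box(.4675,-.187,.02,.05,-11.8,.068,.108))):print(n,proj(c,B).round(1).tolist())
i2=i.sum(2);print("row180",i2[180,280:370].tolist())
E
```

```text
t: 10.4
tool_pos: [0.4679, -0.1862, 0.1741]
orientation: [2.438, 1.98, 0.0]
force: [0.5, -0.1, -2.4]
opening: 0.0139
gripper_force: 40.0
t: 11.07
tool_pos: [0.4676, -0.186, 0.1736]
orientation: [2.439, 1.98, -0.0]
force: [-0.1, 0.1, -2.9]
opening: 0.0137
gripper_force: 40.0
[ 0.46757947 -0.18601591  0.17363273] 0.06003272571864199
150 None 162 None 174 None 186 None 198 (np.int64(296), np.int64(351), 56) 210 (np.int64(296), np.int64(350), 55) 222 (np.int64(296), np.int64(350), 55) 234 (np.int64(296), np.int64(350), 55) 246 (np.int64(296), np.int64(350), 55) 258 (np.int64(297), np.int64(349), 28) 270 (np.int64(297), np.int64(349), 24) 282 None 294 None 
blue-red rows 140-230 [-96, -96, -96, -95, -91, -77, -61, -50, -48, -47, -47, -48, -47, -47, -47, -47, -47, -47, -47, -47, -47, -47, -47, -47, -47, -47, -47, -48, -48, -47, -47, -46, -47, -47, -47, -47, -47, -47, -48, -47, -48, -47, -47, -47, -44, -33, -13, 0, 0, 1, 2, 2, 2, 2, 2, 2, 2, 2, 2, 2, 1, 2, 2, 2, 2, 2, 1, 1, 0, 0, 0, 0, 0, 0, 0, 0, 0, 0, 0, 0, 0, 0, 0, 0, 0, 0, 0, 0, 0, 0]
block [[351.2, 185.0], [349.2, 280.5], [299.5, 280.5], [297.6, 185.0], [354.5, 189.4], [352.0, 294.7], [297.0, 294.7], [294.7, 189.4]]
pocket [[361.1, 168.4], [358.0, 277.4], [290.7, 277.4], [287.7, 168.4], [365.0, 170.6], [361.2, 289.5], [287.7, 289.5], [284.1, 170.6]]
row180 [614, 615, 597, 557, 457, 338, 271, 316, 452, 572, 610, 615, 608, 609, 615, 607, 612, 604, 609, 607, 607, 606, 608, 599, 608, 611, 607, 612, 610, 612, 609, 612, 611, 608, 609, 613, 607, 610, 610, 608, 610, 608, 609, 608, 607, 612, 607, 612, 612, 605, 606, 598, 609, 609, 612, 610, 610, 608, 604, 607, 615, 616, 604, 609, 609, 604, 608, 600, 615, 609, 613, 609, 609, 612, 607, 610, 603, 614, 598, 600, 538, 437, 313, 269, 335, 438, 537, 589, 605, 606]
```

```bash
python3 -c "
from plant import job
print(job.close_job())"
```

```text
the job is handed in; nothing more can be done
None
```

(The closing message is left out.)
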